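# Start a board preheat: extractor, hot plate, timer

### The arm

A 6-joint arm with a two-finger parallel gripper is mounted at the origin on the work surface. World frame = base frame: x ahead of the robot, y to its left, z up, the work surface at z = 0. Lengths are in m, angles in rad, forces in N, time in s.
With the tool pointing down it reaches from about 0.35 to 0.8 m from the base axis. Payload 7.3 kg.
Tool frame: the origin (TCP) lies between the finger pads; the fingertips stand 8 mm ahead of it and the grasp point (between the pads) lies 11 mm behind it; z points along the fingers, y is the line along which they close (so a half turn about z gives the same grasp; the last joint's range is limited). The gripper opens to 85 mm and grips with 20 to 120 N. Pads are 22 mm wide; open, the fingers measure 114 mm over their backs; the gripper's body (76 mm by 85 mm) begins 54 mm behind the grasp point. The pads swing forward as they close: fully open they stand 13 mm farther back than shut.
Start: joints at [-1.303, 0.342, 1.524, -0, 1.275, -0.146], TCP at [0.211, -0.481, 0.239] pointing down, gripper open.
Joint ranges: [-2.53, 2.53], [-0.77, 2.02], [0.04, 2.7], [-1, 4.14], [0.28, 2.66], [-3.11, 3.11]. Speed limits (rad/s): [2.57, 2.57, 3.14, 3.14, 3.14, 3.14].

### API

Orientations are given as a unit quaternion [w, x, y, z].
In Python, from cell import observe, grab_frame, camera_params, sign_off gives the robot as it stands.
- The arm moves only by the shell command python3 -m pendant 'ROWS' [FORCE]. ROWS is a JSON object of lists of equal length, an entry for each row: "dp": the shift along the tool's x, y, z in cm, a list of three; "roll": the turn about the tool's z in rad; "jaw": the closure, from 0 (fully open) to 1 (shut). A call has 1 to 20 rows; each row shifts and turns the commanded pose from where the row before left it, along the tool's axes as they then stand; what a row does not reach is not made up. A row lasts 1/12 s, in which the tool goes at most 41.7 mm and 7.16 degrees, less where a joint would pass 70% of its speed; a pose out of reach is approached as far as the arm can. A call is refused whole if a number of a shift passes 4.17 or a number of a turn 0.125, either way. A call with a gripper value outside its range is refused whole. The fingers move at their own pace and stop on an object; FORCE is the grip in N (left out, the last holds). Time passes only in rows, so rows that do not move let the fingers close. It gives the time, the measured TCP pose, the force, the opening and the grip force at its end, in the units of the state.
- observe(): the state, without advancing time (a new reading comes with each control period).
- grab_frame(name): name is "side" or "top"; returns the picture (420x560x3 uint8, red, green, blue); there is no depth.
- camera_params(name): a dict with "fx", "fy", "cx", "cy" (pixels), "extrinsics" (4x4, takes a point from camera to world coordinates). Camera axes: x right, y down, z forward; pixel columns grow to the right and rows downward; lengths in m; the calibration is good to about 2 mm. A picture is of the moment at which its call begins. camera_params takes no time and is no camera call.
- sign_off(): hands the job in; it is judged then, once.
The state is a dict: "clock": time; "joints": joint angles; "dq": joint speeds; "tau": joint torques, N m; "ee_pos": TCP position; "orientation": TCP orientation; "force": force on the tool from outside, world axes, zero at the start; "ft_torque": the same for the moment, N m; "finger_gap": finger opening in m; "grasp_force": force on a finger pad.
Only numpy, scipy, OpenCV 4.12 (cv2) and the standard library are available. Lean on these libraries where they do the work, as an engineer would, in place of code of your own. Each camera call takes 0.05 s, during which the arm holds its last target. There are 200 camera calls.

### The job

Start the preheat of the board on the hot plate: with light fingertip presses, first push the fume extractor's power switch fully in so that it stays on, then the preheater's, and then tap the timer's start bar down so that it springs back. Only press: do not grip, lift or shove the three units, and leave the board and everything else on the bench where it is.

Things in the scene. Friction and masses are not known exactly. Their poses are not given: they have to be found in the camera images.
- extractor: bench fume extractor: loose upright grey box 113 deep (its x) x 166 wide (y) x 213 mm tall on two rubber feet, 1.4 kg; filter grille on its front (-x), round fan guard on its back, vent slots in its flat top. Origin: centre of its underside, z up. The switch is on the top, 22 mm to the front and 50 mm to -y of the centre; the smaller fixed dial at y +55 mm (12 mm high) is not needed
- extractor_switch_top (a point): centre of the top of the extractor's power switch: a black round latching push switch, 24 mm across. Off, its cap stands 9 mm above the housing; about 4 N straight down slides it 5 mm in and it stays in (on), 4 mm proud, when released. Off, it is 222 mm above the bench
- extractor_switch (a joint): travel of the extractor's power switch in m: 0 = out (off), 0.005 = fully in (on)
- preheater: board preheater: loose low white box 190 deep (x) x 130 wide (y) mm, 1.5 kg. Its front (-x) 74 mm is a control deck 45 mm high, behind it a square aluminium hot plate (top at 76 mm) carries a circuit strip (top at 87 mm). Origin: centre of its underside, z up. The switch is on the deck, 62 mm to the front and 32 mm to -y; the display and small fixed dial (12 mm high) at +y are not needed
- preheater_switch_top (a point): centre of the top of the preheater's power switch: a black round latching push switch, 24 mm across. Off, its cap stands 9 mm above the housing; about 4 N straight down slides it 5 mm in and it stays in (on), 4 mm proud, when released. Off, it is 54 mm above the bench; the hot plate begins 44 mm behind it (+x of the preheater)
- preheater_switch (a joint): travel of the preheater's power switch in m: 0 = out (off), 0.005 = fully in (on)
- timer: bench timer: loose light white plastic case 84 deep (x) x 90 wide (y) x 22 mm high, raised sloping display at its rear (up to 35 mm), 0.22 kg. Origin: centre of its underside, z up. The wide grey start bar lies 24 mm to the front (-x); the tiny flat key at each side of it is not needed; the raised display begins 24 mm behind the centre of the bar
- timer_key_top (a point): centre of the top of the timer's start bar, a grey key 20 (x) x 44 (y) mm standing 6 mm above the case, 28 mm above the bench. It gives 4 mm, needs 1 N to start and 2.6 N to bottom, and springs back up when released
- timer_key (a joint): travel of the timer's start bar in m: 0 = up, 0.004 = fully down
- board: green circuit strip 34 x 84 x 11 mm with orange connectors lying on the preheater's hot plate, not to be disturbed. Origin at the centre of its underside
- spool: solder wire spool standing on end, 48 mm across, 50 mm high, a bystander. Origin at the centre of its underside
- flux_bottle: small white bottle 34 mm across, 95 mm high, a bystander. Origin at the centre of its underside
- module_a: grey terminal module with two green terminal rows, 42 x 58 x 36 mm, a bystander. Origin at the centre of its underside
- module_b: a second such terminal module, a bystander. Origin at the centre of its underside
- screwdriver: screwdriver 160 mm long lying on the bench behind the work, a bystander. Its x axis runs along it
- parts_bin: open blue parts bin 100 x 140 x 55 mm behind the work, a bystander. Origin at the centre of its underside
There are look-alikes about, which are no part of the job. Several things have the shape of the timer; the one meant has the colours described above.

How it is judged:
By the outcome, as a careful person would: the job done as asked, in the order asked, and still so for the second after the job is handed in, with the robot touching nothing.
It also fails if it takes over 54 s, if anything falls off the work surface, if the arm or the gripper's body presses on something with over 40 N, if the wrist force passes 120 N, or if a joint passes its speed limit or range.

## Working session

There is one attempt and no reset: what is moved stays moved. The work goes in short steps, Python scripts to look and compute and a shell command to move; the robot and the scene stay as the last step left them, time stands still between calls to the robot, and variables do not carry over. Pictures are saved under pics/ and viewed, at most 10 in all, crops included, and the job is handed in when it is done.

```bash
mkdir -p pics; python3 - <<'E'
from cell import *
import cv2
for n in("side","top"):
    cv2.imwrite(f"pics/{n}0.png",cv2.cvtColor(grab_frame(n),cv2.COLOR_RGB2BGR))
    p=camera_params(n);print(n,p)
print(observe())
E
```

```text
side {'fx': 395.2818743196191, 'fy': 395.2818743196191, 'cx': 275.46726518023786, 'cy': 204.06298237629102, 'extrinsics': array([[-0.8239044 , -0.28302521,  0.49099722,  0.04987424],
       [-0.56672588,  0.40867331, -0.71540751,  0.69777115],
       [ 0.0018209 , -0.86768822, -0.49710545,  0.6442532 ],
       [ 0.        ,  0.        ,  0.        ,  1.        ]])}
top {'fx': 420.3682719254792, 'fy': 420.3682719254792, 'cx': 286.9029058549833, 'cy': 212.85127177109283, 'extrinsics': array([[ 0.01832835, -0.99547643,  0.09322417,  0.42791264],
       [-0.99980789, -0.01889583, -0.00520811,  0.00137218],
       [ 0.0069461 , -0.09311081, -0.99563152,  1.26490495],
       [ 0.        ,  0.        ,  0.        ,  1.        ]])}
{'clock': 0.1, 'joints': array([-1.30301948e+00,  3.42660328e-01,  1.52489483e+00, -4.23033736e-07,
        1.27540635e+00, -1.46010698e-01]), 'dq': array([-0.0015762 , -0.0017157 , -0.00310876,  0.00146967,  0.00257079,
       -0.00115411]), 'tau': array([ 1.48790525e-03, -4.34447157e+01, -2.46491754e+01, -1.71684364e-04,
        4.71204141e-03,  2.48009707e-05]), 'ee_pos': array([ 0.21101734, -0.48035829,  0.23870098]), 'orientation': array([-6.83147651e-04,  9.78673478e-01,  2.05420922e-01, -4.18462839e-05]), 'force': array([-0.75431656,  0.43894007,  0.20801402]), 'ft_torque': array([ 0.02339047,  0.01407895, -0.0186935 ]), 'grasp_force': 0.0, 'finger_gap': 0.08574740656793896}
```

View pics/side0.png

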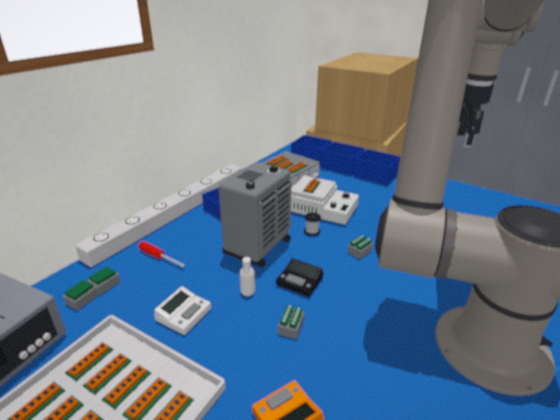

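View pics/top0.png

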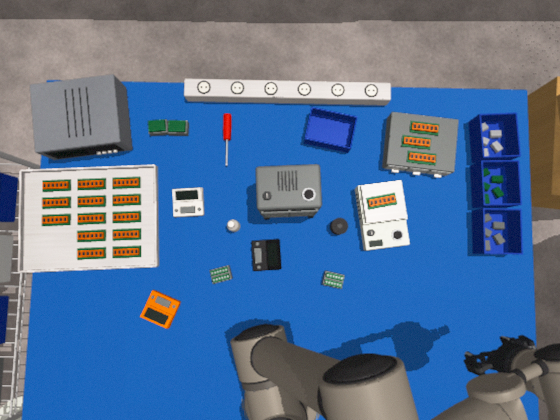

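The side view shows the grey extractor at about (257,215), the white preheater at (325,198) and the white timer at (183,310). In the top view, the extractor switch is near (308,195), the preheater switch near (398,235) and the white timer near (187,202). The black and orange timers are look-alikes.

```bash
python3 - <<'E'
import cv2,numpy as np
t=cv2.imread("pics/top0.png");s=cv2.imread("pics/side0.png")
def c(im,x,y,w,h,k):return cv2.resize(im[y:y+h,x:x+w],None,fx=k,fy=k,interpolation=cv2.INTER_CUBIC)
a=c(t,250,160,80,60,5);b=c(t,350,175,80,80,5)[:400];d=c(t,165,180,50,45,5)
e=c(s,210,160,150,80,2)
W=np.zeros((600,800,3),np.uint8)
W[:300,:400]=a;W[:400,400:]=b;W[300:525,:250]=d;W[440:600,400:700]=e
cv2.imwrite("pics/c1.png",W)
E
```

```text
(no output)
```

View pics/c1.png

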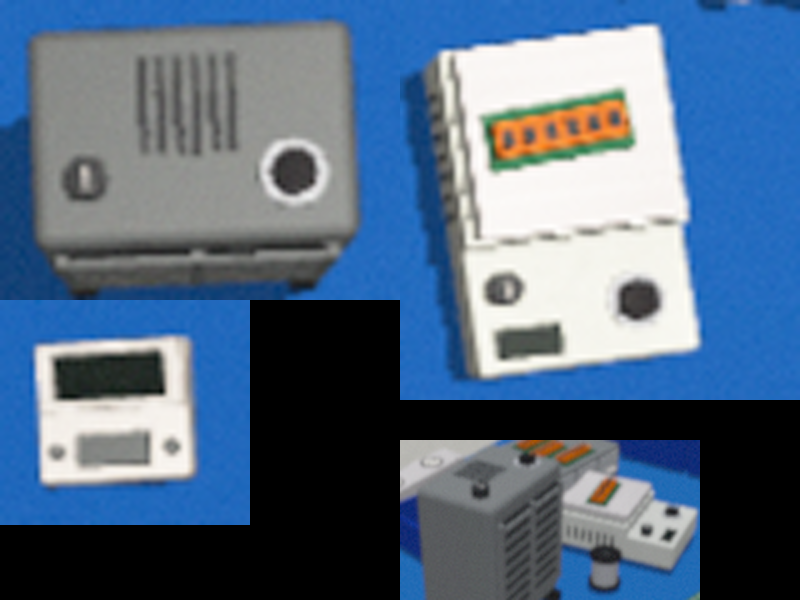

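```bash
cat >h.py <<'E'
import cv2,numpy as np
from cell import *
def pt(n,u,v,z):
    p=camera_params(n);T=p["extrinsics"];d=T[:3,:3]@[(u-p["cx"])/p["fx"],(v-p["cy"])/p["fy"],1]
    return T[:3,3]+d*(z-T[2,3])/d[2]
def pix(n,P):
    p=camera_params(n);T=p["extrinsics"];q=T[:3,:3].T@(np.array(P)-T[:3,3]);return np.array([q[0]/q[2]*p["fx"]+p["cx"],q[1]/q[2]*p["fy"]+p["cy"]])
def blob(g,x,y,r,lo,hi):
    """weighted centre of the pixels of grey lo..hi near x,y"""
    s=cv2.inRange(g[y-r:y+r+1,x-r:x+r+1],lo,hi);n,l,st,c=cv2.connectedComponentsWithStats(s)
    i=1+st[1:,4].argmax();return c[i]+[x-r,y-r],st[i]
E
python3 - <<'E'
from h import *
t=cv2.imread("pics/top0.png",0);s=cv2.imread("pics/side0.png",0)
for nm,x,y,r,lo,hi,z in(("ext",309,194,6,0,95,.222),("pre",397,235,6,0,110,.054),("tim",187,209,8,90,185,.028)):
    c,st=blob(t,x,y,r,lo,hi);P=pt("top",*c,z);print(nm,c,st,P.round(4),pix("side",P).round(1))
# yaws
for nm,a,b,z in(("ext back edge",(256,168),(320,165),.213),("pre front edge",(366,250),(409,244.5),.045),("timer front",(173.5,216.7),(203.5,215),.022)):
    A,B=pt("top",*a,z),pt("top",*b,z);print(nm,A.round(3),B.round(3),np.degrees(np.arctan2(A[0]-B[0],-(A[1]-B[1]))).round(1))
E
```

```text
ext [308.3559322  193.88135593] [ 1  2  9  9 59] [ 0.5743 -0.0569  0.222 ] [273.5 168.6]
pre [397.3125     234.72916667] [ 3  2  8  8 48] [ 0.484  -0.3245  0.054 ] [345.9 195. ]
tim [187.18947368 209.4       ] [ 1  5 15  8 95] [0.5484 0.2895 0.028 ] [190.9 310.4]
ext back edge [0.639 0.076 0.213] [ 0.65  -0.086  0.213] -176.1
pre front edge [ 0.438 -0.236  0.045] [ 0.457 -0.361  0.045] -171.7
timer front [0.526 0.33  0.022] [0.533 0.242 0.022] -175.7
```

The three targets agree in both views. I'll rise, shut the jaws and turn the tool, then move toward the extractor.

```bash
python3 -m pendant '{"dp":[[0,0,-2],[0,0,-2],[0,0,-2],[0,0,0],[2.65,-2.6,0],[2.65,-2.6,0],[2.65,-2.6,0],[2.65,-2.6,0],[2.65,-2.6,0],[2.65,-2.6,0],[2.65,-2.6,0],[2.65,-2.6,0],[2.65,-2.6,0],[2.65,-2.6,0],[2.65,-2.6,0],[2.65,-2.6,0],[2.65,-2.6,0],[2.65,-2.6,0],[0,0,0],[0,0,0]],"roll":[0.11,0.11,0.11,0,0,0,0,0,0,0,0,0,0,0,0,0,0,0,0,0],"jaw":[1,1,1,1,1,1,1,1,1,1,1,1,1,1,1,1,1,1,1,1]}' 20
cat >d.py <<'E'
import sys;from h import *
from scipy.spatial.transform import Rotation as R
o=observe();q=o["orientation"];M=R.from_quat(q[[1,2,3,0]]).as_matrix()
P=np.array([float(v) for v in sys.argv[1:4]])
print("cm to put tip on target",(100*M.T@(P+[0,0,.008]-o["ee_pos"])).round(2),"clock",o["clock"],"gap",o["finger_gap"],"F",o["force"].round(2),M.round(3)[:,0])
E
python3 d.py .5743 -.0569 .222
```

```text
clock: 1.77
ee_pos: [0.5508, -0.0852, 0.2979]
orientation: [-0.0, 0.999, 0.044, -0.001]
force: [-0.2, -0.1, -0.2]
finger_gap: -0.0002
grasp_force: 0.0
cm to put tip on target [ 2.61 -2.61  6.79] clock 1.7667 gap -0.00015843047430834866 F [-0.23 -0.09 -0.17] [ 0.996  0.088 -0.002]
```

```bash
python3 -m pendant '{"dp":[[1.3,-1.3,0],[1.3,-1.3,0],[0,0,2],[0,0,2],[0,0,1.8],[0,0,0],[0,0,0]],"roll":[0,0,0,0,0,0,0],"jaw":[1,1,1,1,1,1,1]}'
python3 d.py .5743 -.0569 .222
python3 - <<'E'
from h import *
a=cv2.cvtColor(grab_frame("side"),6+0 if 0 else cv2.COLOR_RGB2BGR)[110:230,200:320];b=cv2.cvtColor(grab_frame("top"),cv2.COLOR_RGB2BGR)[150:250,250:350]
W=np.hstack([cv2.resize(a,(400,400),interpolation=2),cv2.resize(b,(400,400),interpolation=2)]);cv2.imwrite("pics/e1.png",W)
E
```

```text
clock: 2.35
ee_pos: [0.5732, -0.0598, 0.2406]
orientation: [-0.0, 0.999, 0.041, -0.001]
force: [-0.3, 0.1, 0.2]
finger_gap: 0.0001
grasp_force: 0.0
cm to put tip on target [ 0.14 -0.28  1.06] clock 2.35 gap 7.997392263324392e-05 F [-0.26  0.08  0.19] [ 0.997  0.083 -0.002]
```

View pics/e1.png

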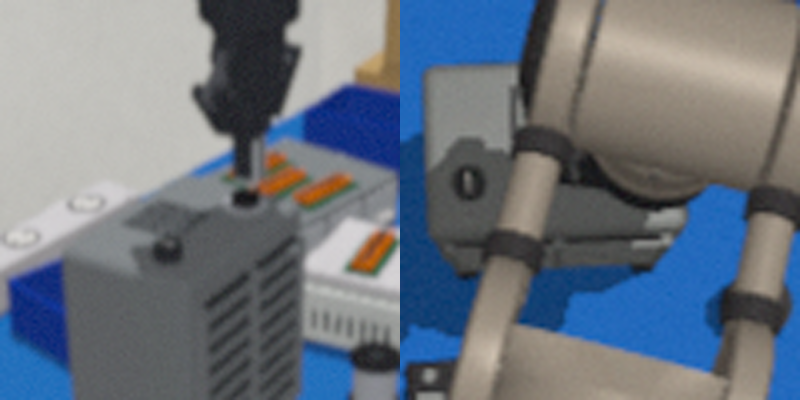

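The tip sits right over the extractor's cap, which is at side crop (245,200). I'll do the fine shift and then press slowly.

```bash
python3 -m pendant '{"dp":[[0.15,-0.25,0.3],[0,0,0.3],[0,0,0.2],[0,0,0.1],[0,0,0.1],[0,0,0.1],[0,0,0.1],[0,0,0]],"roll":[0,0,0,0,0,0,0,0],"jaw":[1,1,1,1,1,1,1,1]}'
python3 d.py .5743 -.0569 .222
```

```text
clock: 3.12
ee_pos: [0.5754, -0.0562, 0.2294]
orientation: [0.0, 0.999, 0.042, 0.0]
force: [-0.3, -0.2, 1.3]
finger_gap: 0.0
grasp_force: 0.6
cm to put tip on target [-0.12  0.06 -0.06] clock 3.1167 gap 4.7624345960876466e-05 F [-0.29 -0.19  1.31] [0.996 0.084 0.   ]
```

```bash
python3 -m pendant '{"dp":[[0,0,0.1],[0,0,0.1],[0,0,0.1],[0,0,0]],"roll":[0,0,0,0],"jaw":[1,1,1,1]}'
python3 -m pendant '{"dp":[[0,0,0.1],[0,0,0.1],[0,0,0]],"roll":[0,0,0],"jaw":[1,1,1]}'
```

```text
clock: 3.45
ee_pos: [0.5754, -0.0562, 0.2262]
orientation: [0.0, 0.999, 0.042, 0.0]
force: [-0.2, 0.5, 3.1]
finger_gap: -0.0001
grasp_force: 1.2
clock: 3.7
ee_pos: [0.5754, -0.0562, 0.225]
orientation: [0.0, 0.999, 0.042, 0.0]
force: [-1.8, 1.0, 7.1]
finger_gap: -0.0002
grasp_force: 3.7
```

```bash
python3 -m pendant '{"dp":[[0,0,0.1],[0,0,0]],"roll":[0,0],"jaw":[1,1]}'
python3 -m pendant '{"dp":[[0,0,-0.5],[0,0,-1],[0,0,-2],[0,0,-2],[0,0,0],[0,0,0]],"roll":[0,0,0,0,0,0],"jaw":[1,1,1,1,1,1]}';python3 d.py .484 -.3245 .054
```

```text
clock: 3.87
ee_pos: [0.5755, -0.0562, 0.225]
orientation: [0.0, 0.999, 0.042, 0.001]
force: [-4.1, 1.2, 12.2]
finger_gap: -0.0002
grasp_force: 6.3
clock: 4.37
ee_pos: [0.5759, -0.0563, 0.2794]
orientation: [0.0, 0.999, 0.042, 0.001]
force: [-0.2, -0.1, 0.2]
finger_gap: -0.0001
grasp_force: 0.0
cm to put tip on target [-11.46  25.93  21.73] clock 4.3667 gap -0.0001416996809765158 F [-0.16 -0.07  0.23] [0.996 0.084 0.002]
```

Bottomed firmly. Now move to the preheater, staying 10 cm above its switch, and check that the extractor switch stayed in.

```bash
python3 -m pendant '{"dp":[[-0.9,2,0],[-0.9,2,0],[-0.9,2,0],[-0.9,2,0],[-0.9,2,0],[-0.9,2,0],[-0.9,2,0],[-0.9,2,0],[-0.9,2,0],[-0.9,2,0],[-0.9,2,0],[-0.9,2,1.5],[-0.66,1.93,2],[0,0,2],[0,0,2],[0,0,2],[0,0,2],[0,0,2],[0,0,0],[0,0,0]],"roll":[0,0,0,0,0,0,0,0,0,0,0,0,0,0,0,0,0,0,0,0],"jaw":[1,1,1,1,1,1,1,1,1,1,1,1,1,1,1,1,1,1,1,1]}'
python3 d.py .484 -.3245 .054
cat >v.py <<'E'
import sys;from h import *
L=[]
for n,k in(("side",1),("top",5)):
    x,y,r=map(int,sys.argv[1+k:4+k]) if 0 else map(int,sys.argv[(2 if n=="side" else 5):(5 if n=="side" else 8)])
    L.append(cv2.resize(cv2.cvtColor(grab_frame(n),cv2.COLOR_RGB2BGR)[max(0,y-r):y+r,max(0,x-r):x+r],(400,400),interpolation=2))
cv2.imwrite(f"pics/{sys.argv[1]}.png",np.hstack(L))
E
python3 v.py p1 310 175 70 350 210 60
```

```text
clock: 6.03
ee_pos: [0.4821, -0.3236, 0.1419]
orientation: [-0.001, 0.999, 0.042, -0.001]
force: [0.5, 0.1, -0.4]
finger_gap: -0.0
grasp_force: 0.0
cm to put tip on target [0.2  0.13 7.99] clock 6.0333 gap -3.0389427744961538e-05 F [ 0.46  0.07 -0.35] [ 0.996  0.084 -0.003]
```

View pics/p1.png

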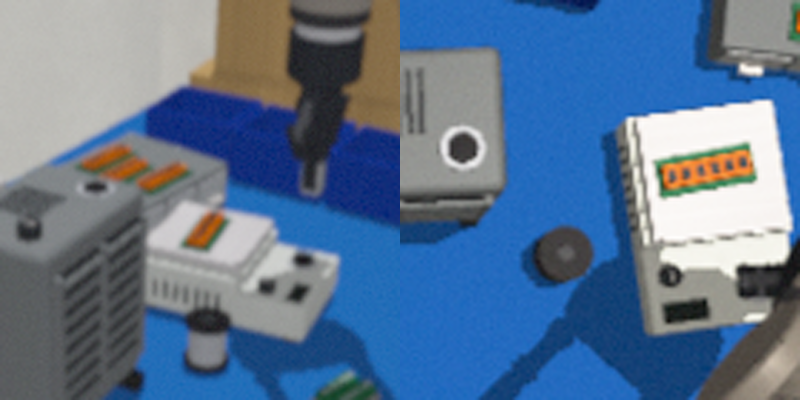

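The extractor's cap at side crop (97,187) now sits low in its ring, so it is latched, and the unit hasn't moved. The tip is above the preheater switch at side crop (303,260), so I'll descend.

```bash
python3 -m pendant '{"dp":[[0.2,0.1,1.5],[0,0,1.5],[0,0,1.5],[0,0,1.5],[0,0,1],[0,0,0.3],[0,0,0.2],[0,0,0],[0,0,0]],"roll":[0,0,0,0,0,0,0,0,0],"jaw":[1,1,1,1,1,1,1,1,1]}'
python3 d.py .484 -.3245 .054
```

```text
clock: 6.88
ee_pos: [0.4855, -0.3254, 0.0693]
orientation: [0.001, 0.999, 0.042, 0.001]
force: [-1.1, 0.0, -0.0]
finger_gap: -0.0002
grasp_force: 0.0
cm to put tip on target [-0.14 -0.11  0.73] clock 6.8833 gap -0.00015520784892040105 F [-1.15  0.01 -0.04] [0.996 0.084 0.001]
```

```bash
python3 -m pendant '{"dp":[[-0.1,-0.1,0.2],[0,0,0.2],[0,0,0.1],[0,0,0.1],[0,0,0.1],[0,0,0.1],[0,0,0]],"roll":[0,0,0,0,0,0,0],"jaw":[1,1,1,1,1,1,1]}'
python3 -m pendant '{"dp":[[0,0,0.1],[0,0,0.1],[0,0,0.1],[0,0,0]],"roll":[0,0,0,0],"jaw":[1,1,1,1]}'
```

```text
clock: 7.47
ee_pos: [0.4839, -0.3241, 0.0604]
orientation: [0.0, 0.999, 0.042, 0.0]
force: [0.2, 0.2, 1.2]
finger_gap: 0.0001
grasp_force: 0.9
clock: 7.8
ee_pos: [0.4839, -0.3241, 0.0572]
orientation: [0.0, 0.999, 0.042, 0.0]
force: [-0.9, 0.4, 2.1]
finger_gap: 0.0004
grasp_force: 0.9
```

```bash
python3 -m pendant '{"dp":[[0,0,0.1],[0,0,0.1],[0,0,0]],"roll":[0,0,0],"jaw":[1,1,1]}'
```

```text
clock: 8.05
ee_pos: [0.484, -0.3242, 0.0569]
orientation: [0.0, 0.999, 0.042, 0.0]
force: [-5.0, 3.0, 14.8]
finger_gap: -0.0002
grasp_force: 7.7
```

```bash
python3 -m pendant '{"dp":[[0,0,-0.5],[0,0,-1],[0,0,-2],[0,0,-3],[0,0,-3],[0,0,-3],[0,0,-3],[0,0,-3],[0,0,-3],[0,0,-2],[0,0,0],[0,0,0]],"roll":[0,0,0,0,0,0,0,0,0,0,0,0],"jaw":[1,1,1,1,1,1,1,1,1,1,1,1]}';python3 d.py .5484 .2895 .028
python3 v.py p2 335 190 50 370 210 60
```

```text
clock: 9.05
ee_pos: [0.4842, -0.3244, 0.2916]
orientation: [0.001, 0.999, 0.042, 0.001]
force: [-1.1, -0.5, -0.8]
finger_gap: 0.0001
grasp_force: 0.0
cm to put tip on target [ 11.49 -60.69  25.45] clock 9.05 gap 0.00014819410367680058 F [-1.08 -0.48 -0.76] [0.996 0.084 0.002]
```

View pics/p2.png

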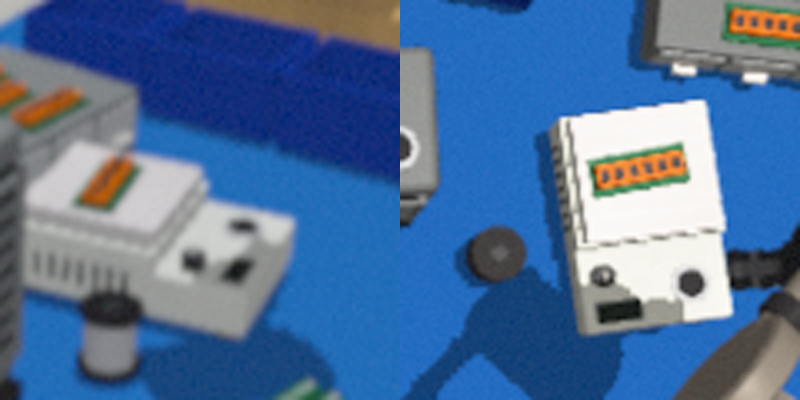

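The preheater's cap at side crop (243,227) is now flush-low, so it is latched, and the board and unit haven't moved. Next is a high traverse to the timer.

```bash
python3 -m pendant '{"dp":[[0.4,-2,0],[0.6,-3.2,0],[0.6,-3.2,0],[0.6,-3.2,0],[0.6,-3.2,0],[0.6,-3.2,0],[0.6,-3.2,0],[0.6,-3.2,0],[0.6,-3.2,0],[0.6,-3.2,0],[0.6,-3.2,0],[0.6,-3.2,0],[0.6,-3.2,0],[0.6,-3.2,0],[0.6,-3.2,0],[0.6,-3.2,0],[0.6,-3.2,0],[0.6,-3.2,0],[0.6,-3.2,0],[0,0,0]],"roll":[0,0,0,0,0,0,0,0,0,0,0,0,0,0,0,0,0,0,0,0],"jaw":[1,1,1,1,1,1,1,1,1,1,1,1,1,1,1,1,1,1,1,1]}';python3 d.py .5484 .2895 .028
```

```text
clock: 10.82
ee_pos: [0.5445, 0.2842, 0.2877]
orientation: [-0.001, 0.999, 0.044, -0.002]
force: [-0.7, 0.1, 1.0]
finger_gap: 0.0002
grasp_force: 0.0
cm to put tip on target [ 0.52 -0.46 25.17] clock 10.8167 gap 0.00017358467853583333 F [-0.67  0.14  0.98] [ 0.996  0.088 -0.004]
```

```bash
python3 -m pendant '{"dp":[[0.4,-0.4,2.5],[0,0,3],[0,0,3],[0,0,3],[0,0,3],[0,0,3],[0,0,2.5],[0,0,1.5],[0,0,1],[0,0,0],[0,0,0],[0,0,0]],"roll":[0,0,0,0,0,0,0,0,0,0,0,0],"jaw":[1,1,1,1,1,1,1,1,1,1,1,1]}';python3 d.py .5484 .2895 .028
python3 v.py t1 190 300 60 190 205 50
```

```text
clock: 11.82
ee_pos: [0.5499, 0.2836, 0.0662]
orientation: [-0.0, 0.999, 0.042, 0.001]
force: [0.4, 0.3, -0.4]
finger_gap: 0.0001
grasp_force: 0.0
cm to put tip on target [-0.1  -0.6   3.02] clock 11.8167 gap 7.29137728535658e-05 F [ 0.37  0.26 -0.41] [0.996 0.084 0.002]
```

View pics/t1.png

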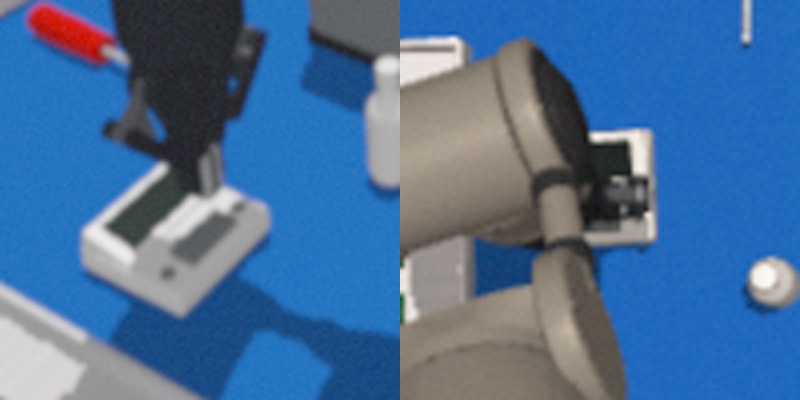

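The tip is about 30 mm above the timer, near the bar at side crop (205,235). I'll correct 6 mm sideways, then descend.

```bash
python3 -m pendant '{"dp":[[-0.1,-0.6,0],[0,0,1],[0,0,1],[0,0,0.4],[0,0,0],[0,0,0]],"roll":[0,0,0,0,0,0],"jaw":[1,1,1,1,1,1]}';python3 d.py .5484 .2895 .028
```

```text
clock: 12.42
ee_pos: [0.5474, 0.2892, 0.0405]
orientation: [0.0, 0.999, 0.042, -0.001]
force: [-0.3, 0.7, -0.1]
finger_gap: 0.0002
grasp_force: 0.0
cm to put tip on target [ 0.11 -0.02  0.45] clock 12.4167 gap 0.00024239948122786685 F [-0.31  0.66 -0.12] [ 0.996  0.084 -0.001]
```

```bash
python3 -m pendant '{"dp":[[0.1,0,0.2],[0,0,0.2],[0,0,0.1],[0,0,0.1],[0,0,0.1],[0,0,0]],"roll":[0,0,0,0,0,0],"jaw":[1,1,1,1,1,1]}'
python3 -m pendant '{"dp":[[0,0,0.1],[0,0,0]],"roll":[0,0],"jaw":[1,1]}'
```

```text
clock: 12.92
ee_pos: [0.5489, 0.2894, 0.0344]
orientation: [0.0, 0.999, 0.042, 0.0]
force: [0.7, -0.7, 1.5]
finger_gap: -0.0001
grasp_force: 0.8
clock: 13.08
ee_pos: [0.5489, 0.2894, 0.0334]
orientation: [0.0, 0.999, 0.042, 0.0]
force: [1.0, -0.7, 2.1]
finger_gap: 0.0
grasp_force: 1.0
```

Bottom should be at about 0.032.

```bash
python3 -m pendant '{"dp":[[0,0,0.1],[0,0,0.1],[0,0,0]],"roll":[0,0,0],"jaw":[1,1,1]}'
```

```text
clock: 13.33
ee_pos: [0.5489, 0.2895, 0.032]
orientation: [0.0, 0.999, 0.042, 0.0]
force: [-1.9, -1.7, 5.7]
finger_gap: 0.0002
grasp_force: 3.0
```

Bottomed at 5.7 N. Now retract and take a final look.

```bash
python3 -m pendant '{"dp":[[0,0,-0.3],[0,0,-0.7],[0,0,-2],[0,0,-3],[0,0,-3],[0,0,-3],[0,0,-3],[0,0,-3],[0,0,-2],[0,0,-1],[0,0,0],[0,0,0],[0,0,0],[0,0,0]],"roll":[0,0,0,0,0,0,0,0,0,0,0,0,0,0],"jaw":[1,1,1,1,1,1,1,1,1,1,1,1,1,1]}'
python3 v.py f 250 250 110 290 210 130
```

```text
clock: 14.5
ee_pos: [0.548, 0.2892, 0.2392]
orientation: [0.001, 0.999, 0.042, -0.002]
force: [-0.1, -0.8, 0.5]
finger_gap: 0.0003
grasp_force: 0.0
```

View pics/f.png

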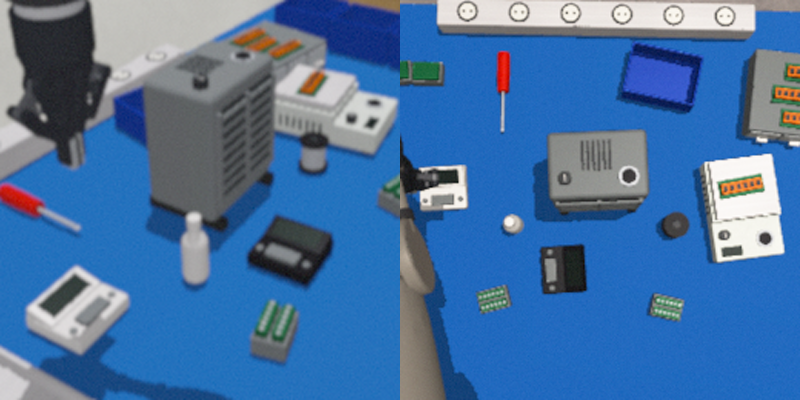

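The final view shows everything in place: both switches are low, at top crop (628,176) and (765,238), and the timer at (443,188) hasn't moved and its bar is clear. Handing in.

```bash
python3 -c "from cell import *;print(sign_off())"
```

```text
the job is handed in; nothing more can be done
None
```

I latched the extractor and then the preheater switch on, and tapped the timer's start bar to the bottom and released it; both caps look latched and nothing else moved in the final pictures, and I handed the job in at about 15 s.

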